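# Hold the spring clip open over the recipe card

### The job

I want to slip a shopping list in with the recipe card. Take the spring clip off its metal rail by squeezing its handles, and bring it over the card in the wooden stand, near the middle of the card's top edge and square to it, so that a good centimetre or two of card is between the jaws. Finish still holding the clip up there, squeezed wide open and gaping round the card without touching it; do not shift the card stand, the salt dish or the spice jar.

Things in the scene. Friction and masses are not known exactly. Their poses are not given: they have to be found in the camera images.
- clip_mid (a point): middle of the pivot pin of the steel spring clip, half-way up it. The clip is 50 mm wide and starts clamped on the rail, jaws down, handles up. Axes: z up to the handles, y along the pin (and along the gripped edge), x the way the two halves part. Parked, the pin rests on the rail's edge 5 mm below this point and the jaws reach 35 mm down the rail
- clip_far (a joint): opening angle of each half of the clip (both move alike): 0 clamped on the rail, 0.34 fully open (stop), -0.05 shut on nothing. Jaws reach 40 mm below the pin (38 mm fully open); fully open they gape 29 mm at the tips and 18 mm at 21 mm below the pin
- rail_top (a point): middle of the top edge of the clip's rail: an upright dark steel strip 3 mm thick, 100 mm long (along y), in a wooden foot 60 x 110 x 16 mm, fixed to the worktop. This point is 75 mm above the worktop. x is the strip's normal, z up
- card_edge (a point): middle of the top edge of the white recipe card, 3 mm thick, 110 mm wide (along y), upright in a loose wooden stand with an 80 x 120 mm foot; this point is 125 mm above the worktop and the card stands free for the 95 mm below it. x is the card's normal, z up
- card_stand: the card with its stand, origin at the middle of its underside, 0.7 kg, loose
- rail: the rail with its foot, origin at the middle of its underside, fixed
- salt_dish: bystander: small footed steel salt dish, 68 mm across, 46 mm high, origin at its underside
- spice_jar: bystander: spice jar, 42 mm across, 106 mm high, origin at its underside
- clip: the clip, about 90 g, origin and axes as clip_mid. Handles: two flat plates up to 47 mm above the pin, flaring to 55 mm apart outside at the top while parked; squeezed fully they are upright and parallel, 24 mm apart outside, flat from 7 to 47 mm above the pin. Each takes 2 N to start and 6 to 9 N to squeeze fully; then a firm stop takes any extra grip

How it is judged:
By the outcome, as a careful person would: the job done as asked, in the order asked, and still so for the second after the job is handed in, while the arm keeps its last pose, push and grip.
It also fails if it takes over 38 s, if anything falls off the work surface, if the arm or the gripper's body presses on something with over 40 N, if the wrist force passes 120 N, or if a joint passes its speed limit or range.

### The arm

A 6-joint arm with a two-finger parallel gripper is mounted at the origin on the work surface; the furniture and walls round the work are solid. World frame = base frame: x ahead of the robot, y to its left, z up, the work surface at z = 0. Lengths are in m, angles in rad, forces in N, time in s.
With the tool pointing down it reaches from about 0.325 to 0.85 m from the base axis. Payload 4.4 kg.
Tool frame: the origin (TCP) lies midway between the tips of the shut fingers; the grasp point (between the pads) lies 19 mm behind it; x points along the fingers, z is the direction in which the jaws open and shut, and the axes are right-handed (so a half turn about x gives the same grasp; the last joint's range is limited). The gripper opens to 94 mm and grips with 3 to 60 N. Pads are 16 mm wide; open, the fingers measure 119 mm over their backs; the gripper's body (75 mm by 177 mm) begins 78 mm behind the grasp point.
Start: joints at [1.006, 0.207, 1.542, -0, 1.393, -0.15], TCP at [0.232, 0.526, 0.205] pointing down, gripper open.
Joint ranges: [-2.73, 2.73], [-0.86, 2.22], [0.23, 2.46], [-1.11, 4.25], [0.08, 2.63], [-2.82, 2.82]. Speed limits (rad/s): [2.79, 2.79, 3.14, 3.14, 3.14, 3.14].

### API

Orientations are given as a unit quaternion [x, y, z, w].
In Python, from cell import sense, eyes, job, find_in, outline_of, place_of gives the robot as it stands. The module is installed in compiled form; this text tells all that it offers.
- The arm moves only by the tool arm_command, never from a script. Its argument "deltas" is a list that holds one entry, the list of rows, each a list of 7 numbers: the shift along the tool's x, y, z in cm, then the turn, a rotation vector about the tool's x, y, z in rad, then the closure, from -1 (fully open) to 1 (shut). A call has 1 to 12 rows; each row shifts and turns the commanded pose from where the row before left it, along the tool's axes as they then stand; what a row does not reach is not made up. A row lasts 1/8 s, in which the tool goes at most 62.5 mm and 10.7 degrees, less where a joint would pass 70% of its speed; a pose out of reach is approached as far as the arm can. A call is refused whole if a number of a shift passes 6.25 or a number of a turn 0.188, either way. A call with a gripper value outside its range is refused whole. The fingers move at their own pace and stop on an object; "newtons" is the grip in N (left out, the last holds). Time passes only in rows, so rows that do not move let the fingers close. It gives the time, the measured TCP pose, the force and the opening at its end, in the units of the state.
- sense(): the state, without advancing time (a new reading comes with each control period).
- eyes.read_camera(name): name is "scene" or "top"; returns the picture (480x640x3 uint8, blue, green, red); there is no depth.
- eyes.camera_model(name): a dict with "intrinsics" (3x3 intrinsics, pixels), "origin" and "orientation" of the camera in the world. Camera axes: x right, y down, z forward; pixel columns grow to the right and rows downward; lengths in m; the calibration is good to about 2 mm. A picture is of the moment at which its call begins. camera_model takes no time and is no camera call.
- job.job_done(): hands the job in, once; it reports no verdict.
Trained networks look in the newest picture that a camera, given by its name, has taken for a name from the list of things; names that differ only in an ending like _2 or _b are one class to them, and where a whole thing is asked for, a point or a joint stands for the part that bears it (a point fixed in the world has none). Each returns a list of dicts, best first, with "p" (0 to 1); they miss things now and then, are a little off and sometimes report something else, mostly with a low value. They report only what shows in the picture. A call takes as long as a camera call.
- find_in(target, camera): "point" ([column, row] in pixels, amid what is visible of it).
- outline_of(target, camera): "region" (480x640 bool, what is visible of it) and "point" ([column, row] in pixels, amid what is visible of it).
- place_of(target, camera): "point" ([column, row] in pixels: a listed point, or the origin of a listed thing).
The state is a dict: "time": time; "joints": joint angles; "dq": joint speeds; "joint_torque": joint torques, N m; "tcp_pos": TCP position; "tool_rot": TCP orientation; "wrist_force": force on the tool from outside, world axes, zero at the start; "ft_torque": the same for the moment, N m; "gripper_width": finger opening in m.
Only numpy, scipy, OpenCV 4.12 (cv2) and the standard library are available. Lean on these libraries where they do the work, as an engineer would, in place of code of your own. Each camera call takes 0.05 s, during which the arm holds its last target.

## Working session

There is one attempt and no reset: what is moved stays moved. The work goes in short steps, Python scripts to look and compute and a tool call to move; the robot and the scene stay as the last step left them, time stands still between calls to the robot, and variables do not carry over. Pictures are saved under pics/ and viewed, and the job is handed in when it is done.

Besides the shell and the picture viewer there is one more tool, called after "Emit:" as name(argument=value, ...) on one line, values as JSON. arm_command: Moves the arm, as the interface text tells. Its arguments: {"type":"object","properties":{"deltas":{"type":"array"},"newtons":{"type":"number"}},"required":["deltas"]}

```bash
mkdir -p pics; python3 - <<'E'
from cell import sense, eyes, job, find_in, outline_of, place_of
import cv2
s=sense(); print({k:(v if isinstance(v,float) else [round(float(x),4) for x in v]) for k,v in s.items()})
for n in("scene","top"):
    im=eyes.read_camera(n); cv2.imwrite(f"pics/{n}0.png",im)
    m=eyes.camera_model(n); print(n,m)
    for t in("clip_mid","rail_top","card_edge","card_stand","rail","salt_dish","spice_jar"):
        print(n,t,[(d["p"],[round(float(x),1) for x in d["point"]]) for d in place_of(t,n)[:2]])
print(sense()["time"])
E
```

```text
{'time': 0.0, 'joints': [1.0055, 0.2074, 1.5429, -0.0, 1.3935, -0.1505], 'dq': [0.0024, -0.0003, 0.0, 0.0001, -0.0009, 0.001], 'joint_torque': [-0.0011, -37.0878, -28.1419, 0.0698, 0.0361, -0.0002], 'tcp_pos': [0.2313, 0.5255, 0.2043], 'tool_rot': [-0.3867, 0.593, 0.386, 0.5915], 'wrist_force': [-0.1567, -0.1672, -0.0746], 'ft_torque': [-0.0655, 0.0435, -0.0179], 'gripper_width': 0.0938909294006552}
scene {'intrinsics': array([[538.40724044,   0.        , 322.81333186],
       [  0.        , 538.40724044, 240.66142101],
       [  0.        ,   0.        ,   1.        ]]), 'origin': array([ 0.0364769 , -0.4164235 ,  0.68351197]), 'orientation': array([ 0.83480734, -0.37543834,  0.16993883, -0.3650528 ])}
scene clip_mid [(0.81, [228.9, 213.5])]
scene rail_top [(0.64, [227.9, 214.6])]
scene card_edge [(0.68, [377.0, 288.2])]
scene card_stand [(0.73, [371.7, 341.4])]
scene rail [(0.31, [373.7, 343.2])]
scene salt_dish [(0.55, [290.5, 308.1])]
scene spice_jar [(0.79, [355.4, 257.6])]
top {'intrinsics': array([[568.33647428,   0.        , 318.8028519 ],
       [  0.        , 568.33647428, 229.80538538],
       [  0.        ,   0.        ,   1.        ]]), 'origin': array([0.3729123 , 0.01132264, 0.99445696]), 'orientation': array([-0.70241747,  0.70586473, -0.07580369,  0.0511711 ])}
top clip_mid [(0.93, [186.2, 262.2])]
top rail_top [(0.79, [190.8, 263.3])]
top card_edge [(0.97, [396.2, 261.8])]
top card_stand [(0.62, [382.3, 274.1])]
top rail [(0.63, [198.6, 271.0])]
top salt_dish [(0.9, [302.7, 290.9]), (0.34, [197.5, 271.3])]
top spice_jar [(0.56, [302.7, 196.6])]
0.8
```

View pics/scene0.png

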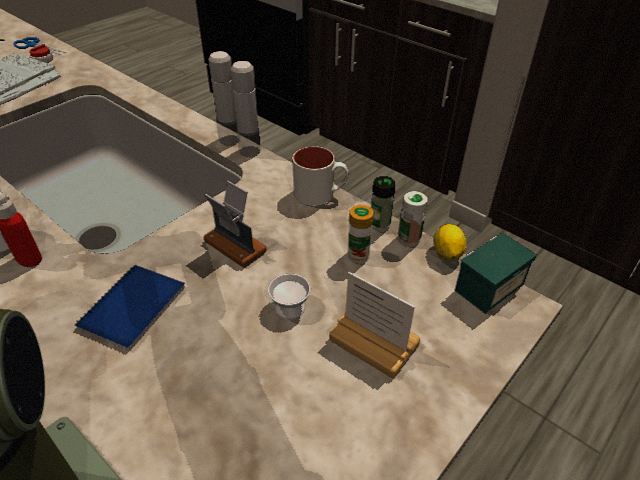

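View pics/top0.png

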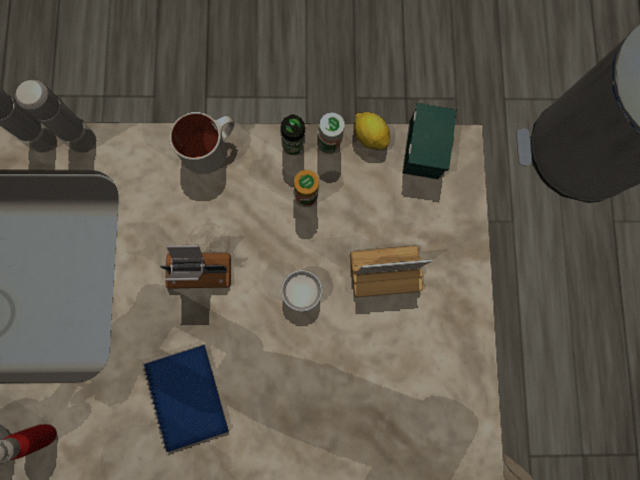

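```bash
cat > h.py <<'E'
import numpy as np, cv2
from scipy.spatial.transform import Rotation as R
from cell import sense, eyes, job, find_in, outline_of, place_of
def cam(n):
    m=eyes.camera_model(n); return np.array(m["intrinsics"]),np.array(m["origin"]),R.from_quat(m["orientation"]).as_matrix()
def ray(n,p):
    K,o,Q=cam(n); return o,Q@np.linalg.solve(K,[p[0],p[1],1])
def atz(n,p,z):
    o,d=ray(n,p); return o+d*(z-o[2])/d[2]
def proj(n,P):
    K,o,Q=cam(n); c=(np.atleast_2d(P)-o)@Q; c=c@K.T; return c[:,:2]/c[:,2:]
def tri(ps):
    A=0;b=0
    for n,p in ps:
        o,d=ray(n,p); d=d/np.linalg.norm(d); M=np.eye(3)-np.outer(d,d); A=A+M; b=b+M@o
    return np.linalg.solve(A,b)
E
python3 - <<'E'
from h import *
obs={"clip_mid":([228.9,213.5],[186.2,262.2],.08),"rail_top":([227.9,214.6],[190.8,263.3],.075),"card_edge":([377,288.2],[396.2,261.8],.125),"card_stand":([371.7,341.4],[382.3,274.1],0),"salt_dish":([290.5,308.1],[302.7,290.9],0),"spice_jar":([355.4,257.6],[302.7,196.6],0),"rail":([235,247],[198.6,271],0)}
for k,(s,t,z) in obs.items(): print(k,atz("scene",s,z).round(4),atz("top",t,z).round(4),tri([("scene",s),("top",t)]).round(4))
im=cv2.imread("pics/top0.png"); 
a=cv2.resize(im[230:310,150:250],None,fx=8,fy=8,interpolation=2); b=cv2.resize(im[230:310,340:440],None,fx=8,fy=8,interpolation=2)
cv2.imwrite("pics/ta.png",a[:600]);cv2.imwrite("pics/tb.png",b[:600])
im=cv2.imread("pics/scene0.png"); cv2.imwrite("pics/sa.png",cv2.resize(im[175:275,190:290],None,fx=6,fy=6,interpolation=2)); cv2.imwrite("pics/sb.png",cv2.resize(im[265:385,320:430],None,fx=5,fy=5,interpolation=2))
E
```

```text
clip_mid [0.4777 0.1828 0.08  ] [0.4866 0.1923 0.08  ] [0.4877 0.1952 0.067 ]
rail_top [0.4781 0.1868 0.075 ] [0.4854 0.1858 0.075 ] [0.4833 0.1884 0.0713]
card_edge [ 0.4743 -0.1398  0.125 ] [ 0.4804 -0.1392  0.125 ] [ 0.4796 -0.1386  0.1203]
card_stand [ 0.4769 -0.1396  0.    ] [ 0.4742 -0.1355  0.    ] [ 0.4761 -0.1374 -0.0016]
salt_dish [0.4413 0.0019 0.    ] [0.4454 0.0048 0.    ] [ 0.4454  0.0051 -0.006 ]
spice_jar [ 0.6061 -0.0031  0.    ] [0.6144 0.0043 0.    ] [ 0.6172  0.0044 -0.0129]
rail [0.4791 0.1805 0.    ] [0.481  0.1861 0.    ] [ 0.4825  0.1866 -0.0063]
```

View pics/ta.png

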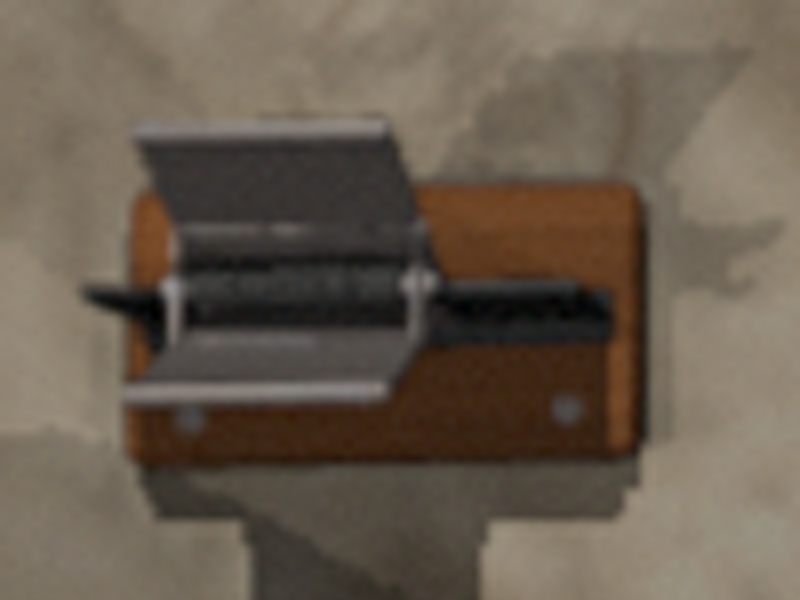

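View pics/tb.png

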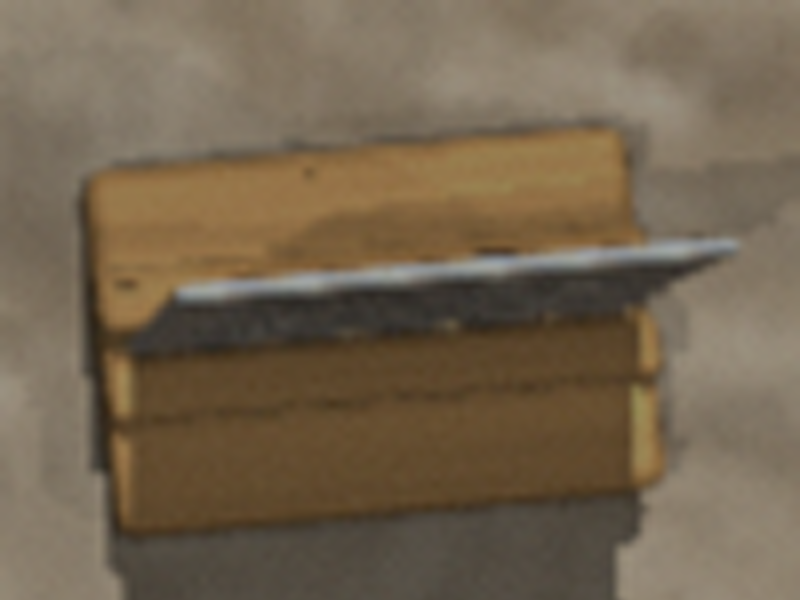

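View pics/sa.png

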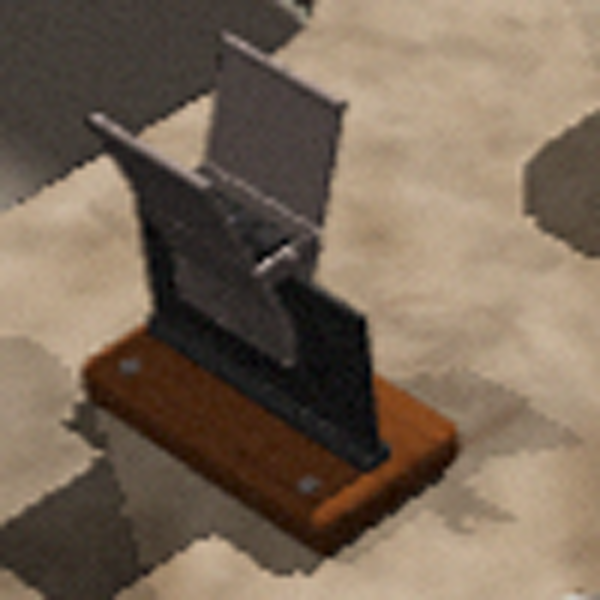

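View pics/sb.png

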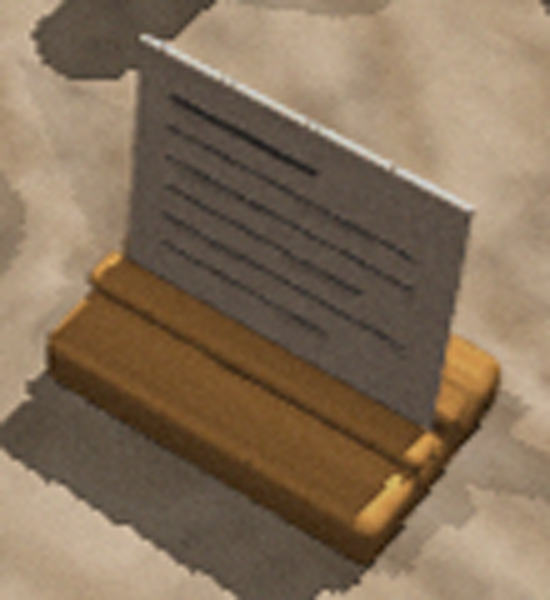

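```bash
python3 - <<'E'
from h import *
def seg(nm,P,Q):
    d=Q-P; print(nm,P.round(4),Q.round(4),"mid",((P+Q)/2).round(4),"len",np.linalg.norm(d).round(4),"yaw of -d vs y (deg)",np.degrees(np.arctan2(d[0],-d[1])).round(2))
seg("card top",atz("top",(361.9,266.6),.125),atz("top",(432.5,260.4),.125))
seg("card sc",atz("scene",(348.6,272.6),.125),atz("scene",(414.6,307.2),.125))
z=.126
seg("h far",atz("top",(166.6,246.4),z),atz("top",(198.5,246.1),z))
seg("h near",atz("top",(166,278.8),z),atz("top",(198.6,278.4),z))
seg("scn near",atz("scene",(190+92/6,175+118/6),z),atz("scene",(190+210/6,175+183/6),z))
seg("scn far",atz("scene",(190+225/6,175+37/6),z),atz("scene",(190+345/6,175+105/6),z))
# rail foot top z=.016
f=[(150+135/8,230+188/8),(150+636/8,230+186/8),(150+636/8,230+460/8),(150+132/8,230+460/8)]
F=[atz("top",p,.016) for p in f]; print("foot",np.mean(F,0)); seg("f",F[0],F[1]); seg("f2",F[3],F[2])
f=[(340+90/8,230+172/8),(340+622/8,230+130/8),(340+660/8,230+488/8),(340+118/8,230+530/8)]
F=[atz("top",p,.02) for p in f]; print("cfoot",np.mean(F,0)); seg("f",F[0],F[1]); seg("f2",F[3],F[2])
s=sense();M=R.from_quat(s["tool_rot"]).as_matrix();print(M.round(3))
E
```

```text
card top [ 0.4732 -0.0858  0.125 ] [ 0.4824 -0.1959  0.125 ] mid [ 0.4778 -0.1408  0.125 ] len 0.1105 yaw of -d vs y (deg) 4.79
card sc [ 0.4712 -0.0908  0.125 ] [ 0.4805 -0.1989  0.125 ] mid [ 0.4758 -0.1448  0.125 ] len 0.1084 yaw of -d vs y (deg) 4.9
h far [0.5053 0.2138 0.126 ] [0.5057 0.1652 0.126 ] mid [0.5055 0.1895 0.126 ] len 0.0485 yaw of -d vs y (deg) 0.39
h near [0.4557 0.2127 0.126 ] [0.4561 0.1636 0.126 ] mid [0.4559 0.1882 0.126 ] len 0.0491 yaw of -d vs y (deg) 0.44
scn near [0.4506 0.2041 0.126 ] [0.4535 0.1575 0.126 ] mid [0.452  0.1808 0.126 ] len 0.0467 yaw of -d vs y (deg) 3.53
scn far [0.5009 0.2054 0.126 ] [0.5021 0.1559 0.126 ] mid [0.5015 0.1806 0.126 ] len 0.0496 yaw of -d vs y (deg) 1.39
foot [0.48042704 0.18408415 0.016     ]
f [0.5098 0.2384 0.016 ] [0.5099 0.1311 0.016 ] mid [0.5098 0.1848 0.016 ] len 0.1073 yaw of -d vs y (deg) 0.05
f2 [0.4513 0.2368 0.016 ] [0.4508 0.13   0.016 ] mid [0.451  0.1834 0.016 ] len 0.1068 yaw of -d vs y (deg) -0.3
cfoot [ 0.47732918 -0.14021858  0.02      ]
f [ 0.5117 -0.0795  0.02  ] [ 0.5206 -0.196   0.02  ] mid [ 0.5161 -0.1378  0.02  ] len 0.1169 yaw of -d vs y (deg) 4.36
f2 [ 0.4344 -0.0841  0.02  ] [ 0.4427 -0.2012  0.02  ] mid [ 0.4385 -0.1427  0.02  ] len 0.1174 yaw of -d vs y (deg) 4.06
[[ 0.    -0.915  0.403]
 [ 0.     0.403  0.915]
 [-1.    -0.     0.   ]]
```

Emit:
arm_command(deltas=[[[0,0,0,0.165,0,0,-1],[0,0,0,0.165,0,0,-1],[0,0,0,0.165,0,0,-1],[0,0,0,0.165,0,0,-1],[0,0,0,0.165,0,0,-1],[0,0,0,0.165,0,0,-1],[0,0,0,0.166,0,0,-1],[0,0,0,0,0,0,-1]]])

```text
time: 1.8
tcp_pos: [0.231, 0.5103, 0.2051]
tool_rot: [-0.015, 0.708, -0.012, 0.706]
wrist_force: [0.3, -40.9, 23.6]
gripper_width: 0.0944
```

Emit:
arm_command(deltas=[[[0,-4.2,3.1,0,0,0,-1],[0,-4.2,3.1,0,0,0,-1],[0,-4.2,3.1,0,0,0,-1],[0,-4.2,3.1,0,0,0,-1],[0,-4.2,3.1,0,0,0,-1],[0,-4.2,3.1,0,0,0,-1],[0,-4.2,3.1,0,0,0,-1],[0,-4.2,3.1,0,0,0,-1],[0,0,0,0,0,0,-1],[0,0,0,0,0,0,-1]]])

```text
time: 3.05
tcp_pos: [0.4794, 0.1904, 0.2053]
tool_rot: [0.0, 0.707, -0.0, 0.707]
wrist_force: [0.9, 0.4, -0.8]
gripper_width: 0.0942
```

```bash
python3 - <<'E'
from h import *
for n in("scene","top"):
    im=eyes.read_camera(n); cv2.imwrite(f"pics/{n}1.png",im)
    for t in("clip_mid","rail_top","card_edge"):
        print(n,t,[(d["p"],[round(float(x),1) for x in d["point"]],atz(n,d["point"],{"clip_mid":.08,"rail_top":.075,"card_edge":.125}[t]).round(4)) for d in place_of(t,n)[:2]])
s=sense();print(s["time"],s["tcp_pos"],s["wrist_force"]);print(R.from_quat(s["tool_rot"]).as_matrix().round(4))
E
```

```text
scene clip_mid [(0.78, [226.0, 214.6], array([0.4723, 0.1843, 0.08  ]))]
scene rail_top [(0.75, [228.4, 216.2], array([0.4758, 0.1828, 0.075 ]))]
scene card_edge [(0.65, [376.9, 289.0], array([ 0.473 , -0.1406,  0.125 ]))]
top clip_mid [(0.79, [186.7, 264.8], array([0.4824, 0.1913, 0.08  ])), (0.52, [306.1, 195.5], array([ 0.5968, -0.0008,  0.08  ]))]
top rail_top [(0.81, [189.5, 266.3], array([0.4806, 0.1877, 0.075 ]))]
top card_edge [(0.85, [400.5, 262.1], array([ 0.4799, -0.1458,  0.125 ]))]
3.45 [0.47936143 0.19088644 0.20550213] [0.20318039 0.16271393 0.05577839]
[[ 0.     -0.0013  1.    ]
 [ 0.      1.      0.0013]
 [-1.      0.      0.    ]]
```

View pics/scene1.png

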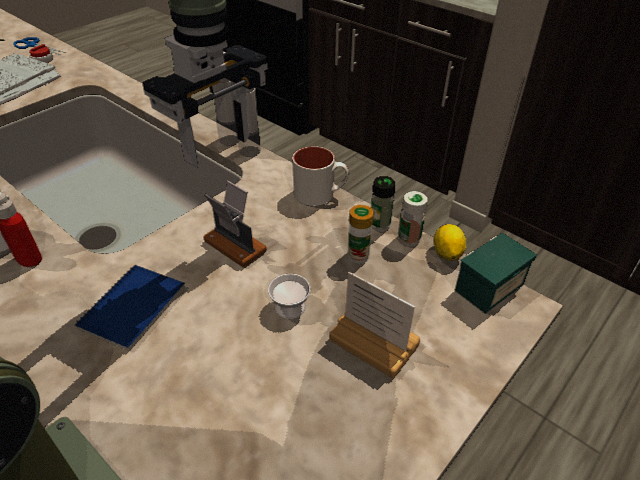

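View pics/top1.png

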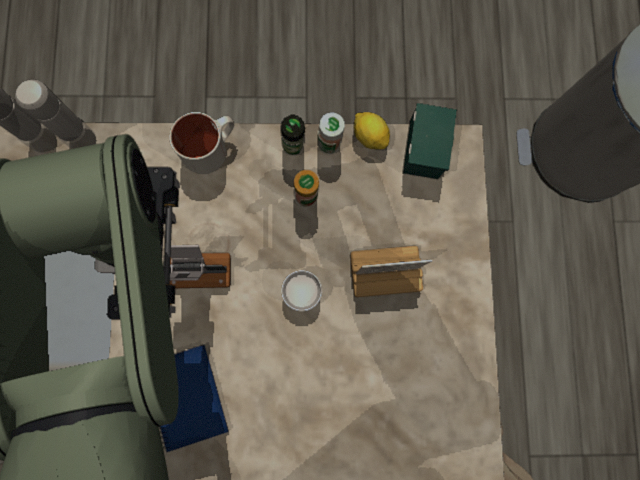

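```bash
python3 - <<'E'
from h import *
print(proj("scene",[[.4794,.1904,.2053],[.48,.187,.08],[.231,.55,.2]]),proj("top",[[.4794,.1904,.2053],[.231,.51,.2],[.231,.55,.2]]))
E
```

```text
[[218.08608454 150.65083944]
 [228.30713759 211.84972211]
 [-36.88462444 134.40428876]] [[ 169.74871853  256.26649352]
 [ -84.92045031  447.36285475]
 [-116.52216792  447.83097638]]
```

Emit:
arm_command(deltas=[[[2.5,-0.3,0.05,0,0,0,-1],[3.0,0,0,0,0,0,-1],[3.0,0,0,0,0,0,-1],[2.0,0,0,0,0,0,-1],[0.9,0,0,0,0,0,-1],[0,0,0,0,0,0,-1],[0,0,0,0,0,0,-1]]])

```text
time: 4.32
tcp_pos: [0.4812, 0.1875, 0.0925]
tool_rot: [0.0, 0.706, 0.0, 0.708]
wrist_force: [0.9, -0.3, -0.5]
gripper_width: 0.0938
```

```bash
python3 - <<'E'
from h import *
im=eyes.read_camera("scene"); cv2.imwrite("pics/scene2.png",cv2.resize(im[120:280,150:310],None,fx=3.7,fy=3.7,interpolation=2))
s=sense();print(s["time"],s["tcp_pos"],s["wrist_force"])
E
```

```text
4.375 [0.48124076 0.18751058 0.09264194] [ 0.05298485 -0.30143034  0.52107153]
```

View pics/scene2.png

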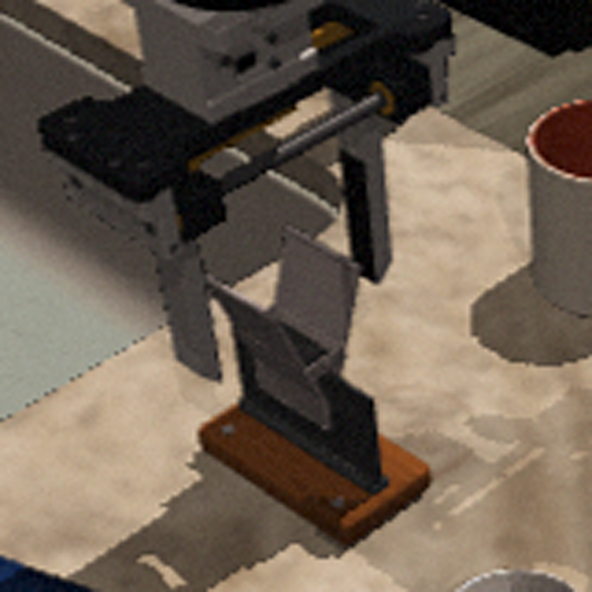

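Emit:
arm_command(deltas=[[[0,0,0,0,0,0,1],[0,0,0,0,0,0,1],[0,0,0,0,0,0,1],[0,0,0,0,0,0,1],[0,0,0,0,0,0,1],[0,0,0,0,0,0,1],[0,0,0,0,0,0,1],[0,0,0,0,0,0,1]]], newtons=25)

```text
time: 5.38
tcp_pos: [0.4816, 0.1877, 0.0942]
tool_rot: [0.0, 0.706, 0.0, 0.708]
wrist_force: [-3.9, -1.3, 13.5]
gripper_width: 0.0233
```

```bash
python3 - <<'E'
from h import *
im=eyes.read_camera("scene"); cv2.imwrite("pics/scene3.png",cv2.resize(im[120:280,150:310],None,fx=3.7,fy=3.7,interpolation=2))
s=sense();print(s["time"],s["tcp_pos"],s["wrist_force"],s["ft_torque"],s["gripper_width"])
print(proj("scene",[s["tcp_pos"]]))
E
```

```text
5.425 [0.48164287 0.18765138 0.09423015] [-3.73723056 -0.73624577 12.79871286] [-0.2012802   0.76731554 -0.00570948] 0.02354485055640621
[[227.88266905 204.92574751]]
```

View pics/scene3.png

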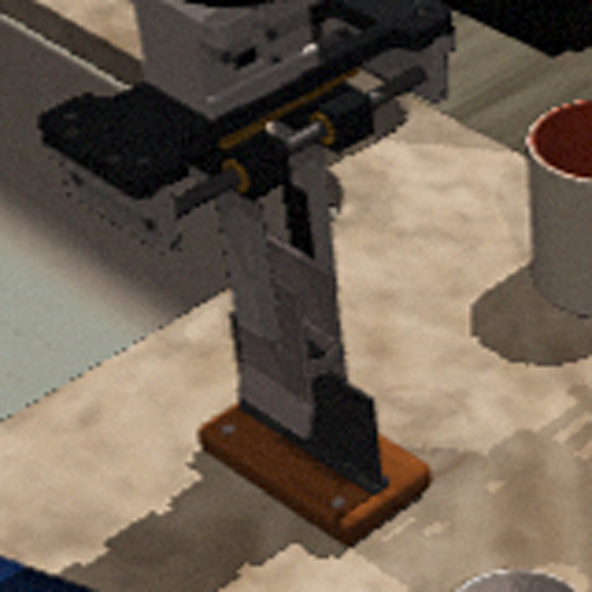

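Emit:
arm_command(deltas=[[[-0.5,0,0,0,0,0,1],[-1.0,0,0,0,0,0,1],[-2.0,0,0,0,0,0,1],[-3.0,0,0,0,0,0,1],[-3.0,0,0,0,0,0,1],[-2.5,0,0,0,0,0,1],[0,0,0,0,0,0,1],[0,0,0,0,0,0,1]]])

```text
time: 6.42
tcp_pos: [0.4794, 0.187, 0.2102]
tool_rot: [-0.0, 0.708, -0.0, 0.706]
wrist_force: [-0.1, -0.7, -0.7]
gripper_width: 0.0234
```

```bash
python3 - <<'E'
from h import *
im=eyes.read_camera("scene"); cv2.imwrite("pics/scene4.png",cv2.resize(im[60:260,150:310],None,fx=3,fy=3,interpolation=2))
s=sense();print(s["time"],s["tcp_pos"],s["wrist_force"],s["ft_torque"],s["gripper_width"],s["tool_rot"])
c=place_of("clip_mid","scene");print([(d["p"],d["point"]) for d in c])
t=np.array(s["tcp_pos"])
print(proj("scene",[t,t-[0,0,.0142]]))
E
```

```text
6.475 [0.47906615 0.1869832  0.20974397] [-0.3947405   0.35059312 -0.88711326] [-0.04157394  0.03785572 -0.03502346] 0.02334443686960277 [-2.22273182e-04  7.08204788e-01 -2.39310625e-04  7.06006992e-01]
[(0.92, [221.6, 161.7])]
[[218.99457546 149.16121195]
 [220.05819817 156.67028797]]
```

View pics/scene4.png

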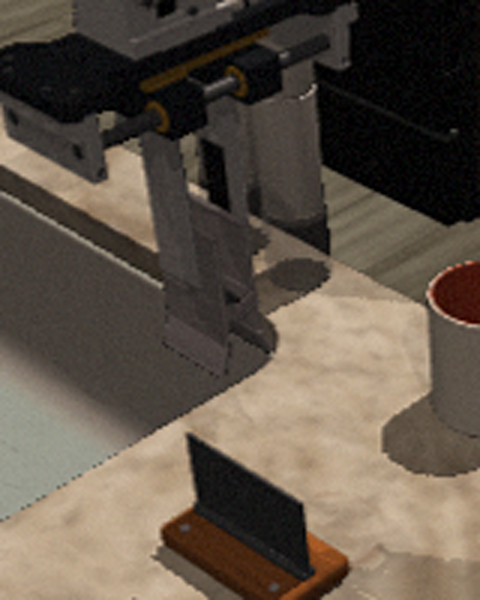

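```bash
python3 - <<'E'
from h import *
s=sense();t=np.array(s["tcp_pos"])
for off in(.0142,.02,.025):
  c=t-[0,0,off]
  P=[c+[-.0145,.025,-.038],c+[-.0145,-.025,-.038],c+[.0145,-.025,-.038],c+[.0,-.025,0],c+[-.012,-.025,.047],c+[.012,-.025,.047]]
  print(off,((proj("scene",P)-[150,60])*3).round(0).tolist())
# rail corners predicted for rail at (.4800,.186)
for c in((.4805,.186),(.479,.183)): print(((proj("scene",[[c[0],c[1]+.05,.075],[c[0],c[1]-.05,.075]])-[150,60])*3).round(0).tolist())
E
```

```text
0.0142 [[169.0, 342.0], [229.0, 378.0], [269.0, 355.0], [241.0, 308.0], [214.0, 240.0], [249.0, 222.0]]
0.02 [[170.0, 350.0], [230.0, 387.0], [270.0, 363.0], [242.0, 317.0], [215.0, 250.0], [250.0, 232.0]]
0.025 [[171.0, 358.0], [231.0, 394.0], [270.0, 370.0], [243.0, 325.0], [216.0, 259.0], [251.0, 240.0]]
[[182.0, 427.0], [296.0, 500.0]]
[[184.0, 430.0], [298.0, 503.0]]
```

Emit:
arm_command(deltas=[[[0,-2.5,0,0,0,0,1],[0,-4.0,0,0,0,0,1],[0,-4.0,0,0,0,0,1],[0,-4.0,0,0,0,0,1],[0,-4.0,0,0,0,0,1],[0,-4.0,0,0,0,0,1],[0,-4.0,0,0,0,0,1],[0,-4.0,0,0,0,0,1],[0,-2.4,0,-0.04,0,0,1],[0,0,0,-0.04,0,0,1],[0,0,0,0,0,0,1],[0,0,0,0,0,0,1]]])

```text
time: 8.02
tcp_pos: [0.4798, -0.1413, 0.2107]
tool_rot: [-0.028, 0.707, 0.028, 0.706]
wrist_force: [1.1, 0.2, -0.9]
gripper_width: 0.0235
```

```bash
python3 - <<'E'
from h import *
im=eyes.read_camera("scene"); cv2.imwrite("pics/scene5.png",cv2.resize(im[180:380,290:450],None,fx=3,fy=3,interpolation=2))
im=eyes.read_camera("top"); cv2.imwrite("pics/top5.png",cv2.resize(im[150:350,280:480],None,fx=3,fy=3,interpolation=2))
s=sense();print(s["time"],s["tcp_pos"],s["wrist_force"],s["gripper_width"]);M=R.from_quat(s["tool_rot"]).as_matrix();print(M.round(4))
t=np.array(s["tcp_pos"]);c=t-[0,0,.0142]; B=np.c_[M[:,2],M[:,1],[0,0,1]]
L=[[-.0145,.025,-.038],[-.0145,-.025,-.038],[.0145,-.025,-.038]]
print(((proj("scene",c+np.array(L)@B.T)-[290,180])*3).round(0).tolist())
E
```

```text
8.125 [ 0.48008595 -0.14129806  0.21109652] [-0.42467258 -0.17122497 -0.49270165] 0.02361625272680637
[[-6.000e-04 -8.030e-02  9.968e-01]
 [ 3.000e-04  9.968e-01  8.030e-02]
 [-1.000e+00  3.000e-04 -6.000e-04]]
[[214.0, 263.0], [308.0, 312.0], [341.0, 274.0]]
```

View pics/scene5.png

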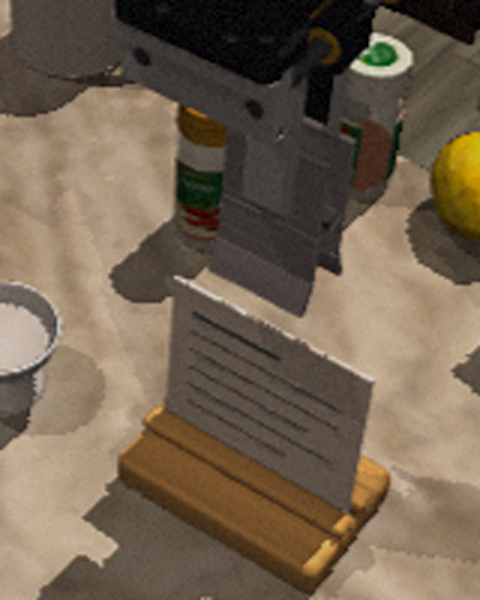

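View pics/top5.png

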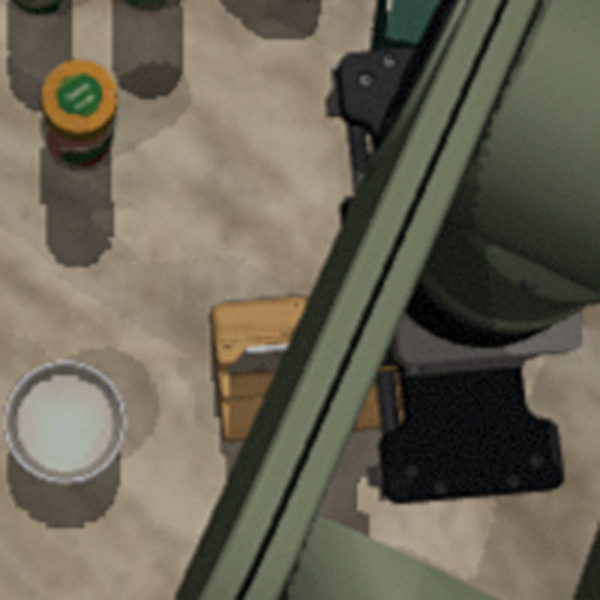

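```bash
python3 - <<'E'
from h import *
from scipy.optimize import least_squares
s=sense();M=R.from_quat(s["tool_rot"]).as_matrix()
t=np.array(s["tcp_pos"]);B=np.c_[M[:,2],M[:,1],[0,0,1]]
L=np.array([[-.0145,.025,-.038],[-.0145,-.025,-.038],[.0145,-.025,-.038]])
ob=np.array([[211,267],[303,313],[342,272]])/3+[290,180]
for z in(.0142,.0162,.0122):
  f=lambda d:(proj("scene",t+[d[0],d[1],-z]+L@B.T)-ob).ravel()
  r=least_squares(f,[0,0],x_scale=.001); print(z,r.x.round(4),r.fun.round(2))
ends=np.array([[176,278],[373,380]])/3+[290,180]
E=[atz("scene",p,.125) for p in ends]; print(E,np.mean(E,0),np.degrees(np.arctan2(E[1][0]-E[0][0],E[0][1]-E[1][1])))
E
```

```text
0.0142 [-0.0011  0.0004] [ 0.17 -1.02  0.84 -0.07 -1.03  1.11]
0.0162 [0.0005 0.0014] [ 0.26 -0.99  0.82 -0.11 -1.09  1.12]
0.0122 [-0.0028 -0.0006] [ 0.07 -1.05  0.87 -0.04 -0.96  1.1 ]
[array([ 0.47117631, -0.09098427,  0.125     ]), array([ 0.48101994, -0.19804789,  0.125     ])] [ 0.47609812 -0.14451608  0.125     ] 5.253111977893868
```

Emit:
arm_command(deltas=[[[0,-0.23,-0.27,-0.004,0,0,1],[1.2,0,0,0,0,0,1],[1.2,0,0,0,0,0,1],[0,0,0,0,0,0,1],[0,0,0,0,0,0,1]]])

```text
time: 8.75
tcp_pos: [0.4777, -0.1442, 0.1872]
tool_rot: [-0.03, 0.707, 0.03, 0.706]
wrist_force: [-0.6, 0.3, -0.8]
gripper_width: 0.0233
```

```bash
cat > look.py <<'E'
from h import *
import sys
im=eyes.read_camera("scene"); cv2.imwrite(f"pics/scene{sys.argv[1]}.png",cv2.resize(im[220:340,330:440],None,fx=5,fy=5,interpolation=2))
s=sense();print(s["time"],s["tcp_pos"],s["wrist_force"],s["gripper_width"]);M=R.from_quat(s["tool_rot"]).as_matrix();print(M[:2,1:].round(4))
t=np.array(s["tcp_pos"]);B=np.c_[M[:,2],M[:,1],[0,0,1]]
L=np.array([[-.0145,.025,-.038],[-.0145,-.025,-.038],[.0145,-.025,-.038],[0,-.025,0]])
print(((proj("scene",t-[0,0,.0142]+L@B.T)-[330,220])*5).round(0).tolist())
E
python3 look.py 6
```

```text
8.8 [ 0.47791567 -0.14436249  0.18757844] [ 0.48107322 -0.36759423 -0.16325648] 0.02348055406725212
[[-0.0839  0.9965]
 [ 0.9965  0.0839]]
[[155.0, 307.0], [309.0, 389.0], [364.0, 326.0], [352.0, 260.0]]
```

View pics/scene6.png

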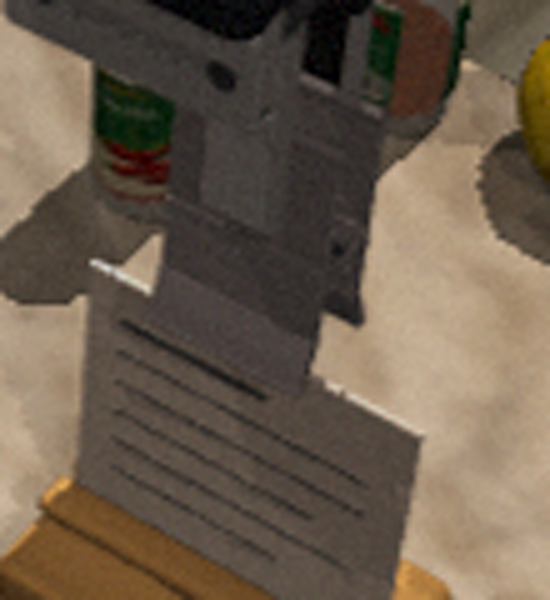

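Emit:
arm_command(deltas=[[[0.7,0,0,0,0,0,1],[0.7,0,0,0,0,0,1],[0.7,0,0,0,0,0,1],[0.65,0,0,0,0,0,1],[0,0,0,0,0,0,1],[0,0,0,0,0,0,1],[0,0,0,0,0,0,1]]])

```text
time: 9.68
tcp_pos: [0.478, -0.1444, 0.1603]
tool_rot: [-0.03, 0.706, 0.03, 0.707]
wrist_force: [0.1, -0.3, -1.2]
gripper_width: 0.0234
```

```bash
python3 look.py 7; python3 - <<'E'
from h import *
im=eyes.read_camera("top"); cv2.imwrite("pics/top7.png",im)
for n in("scene","top"):
  for t in("salt_dish","spice_jar","card_stand"):
    print(n,t,[(d["p"],[round(float(x),1) for x in d["point"]]) for d in place_of(t,n)[:1]])
E
```

```text
9.725 [ 0.47799318 -0.14439956  0.1603072 ] [ 0.14401687 -0.7010702  -1.03254682] 0.023476429727029246
[[-0.0839  0.9965]
 [ 0.9965  0.0839]]
[[150.0, 373.0], [300.0, 454.0], [353.0, 391.0], [341.0, 330.0]]
scene salt_dish [(0.89, [289.1, 307.9])]
scene spice_jar [(0.71, [359.1, 257.2])]
scene card_stand [(0.81, [373.0, 343.3])]
top salt_dish [(0.74, [304.0, 293.9])]
top spice_jar [(0.89, [303.5, 195.3])]
top card_stand [(0.82, [387.4, 269.8])]
```

View pics/scene7.png

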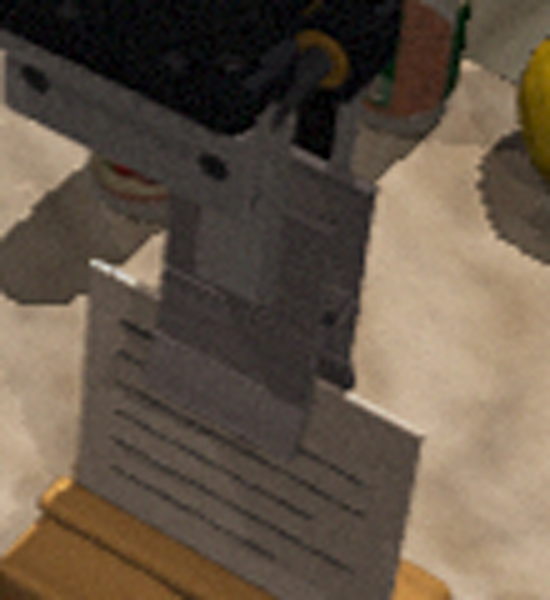

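View pics/top7.png

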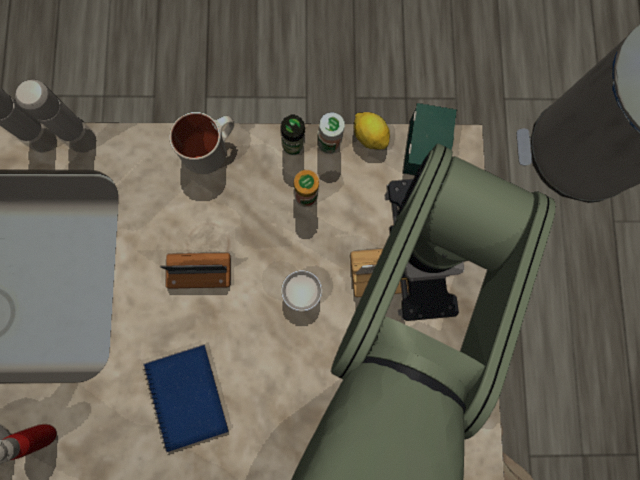

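```bash
python3 - <<'E'
from h import *
print(job.job_done()); s=sense(); print(s["time"],s["gripper_width"],s["wrist_force"])
E
```

```text
the job is handed in; nothing more can be done
None
the job is handed in; nothing more can be done
```

The clip is off the rail and held squeezed wide open over the recipe card, and the job is handed in at about 10 s of the 38 s allowed. One early force reading may count against the 40 N limit.

**Clip position:** I measure it within about 2 to 3 mm of the middle of the card's top edge and square to it (about 4.8° of turn to match the card). By calculation about 17 mm of card is between the jaws, with roughly 7 mm clear on each side at the card's edge.

**Last checks:**
- **Still open:** the finger opening is 23.5 mm, which means the clip is against its stop, and I am gripping with 25 N.
- **Not touching:** the wrist force is about 1 N, roughly the clip's own weight.
- **Nothing shifted:** the card's corners sit at the same pixels as before the descent. The salt dish, spice jar and stand show no movement beyond detection noise.
- **Not seen directly:** the arm hides the card from the top camera and the card hides the far jaw from the other. The far-side clearance is worked out from geometry and the force reading.

**Early force reading:** when I first turned the gripper at its start pose, the wrist showed about 47 N and the tool was pushed 15 mm aside. It probably brushed something out of view by the sink, perhaps the tap. The reading cleared once the arm moved away, and nothing in view had moved. I cannot tell whether that contact passed the 40 N pressing limit.

**Camera disagreement:** the two cameras differed by 2 to 4 mm on the card's position, so I used a value between them.

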